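# Fetch the innermost label roll and load the printer

### The job

The label printer is out of green labels, and the green roll hangs innermost on the one-ended spindle, behind the blue and the orange roll. Take those two off and park both on the two-bar stand, load the green roll into the printer's roll bay so that it sits down on the two rubber rollers between the guides, then hang the blue and the orange roll back on the spindle, each in the same saddle it came from, with the innermost saddle left empty. Do not knock over or push away the glue stick.

Things in the scene. Friction and masses are not known exactly. Their poses are not given: they have to be found in the camera images.
- roll_green: green label roll, a ring of paper: outside diameter 56, bore 34, width 24 mm, 70 g. Origin at the ring's centre; its x axis is the ring's axis (level while it hangs or stands on edge; turned about it by any angle). The roll to load; at the start it hangs in the innermost saddle of the spindle.
- roll_blue: blue label roll, a ring of paper: outside diameter 56, bore 34, width 24 mm, 70 g. Origin at the ring's centre; its x axis is the ring's axis (level while it hangs or stands on edge; turned about it by any angle). At the start it hangs in the middle or the outermost saddle.
- roll_orange: orange label roll, a ring of paper: outside diameter 56, bore 34, width 24 mm, 70 g. Origin at the ring's centre; its x axis is the ring's axis (level while it hangs or stands on edge; turned about it by any angle). At the start it hangs in the saddle that blue does not: outermost or middle.
- spindle_stand: fixed, dark; origin under its 170x90 base, z up. 10 mm bar along x, centre z=80 mm; upright plate (50 wide, 96 high) at x=+70, free end x=-59. 16 mm collars (x=+61,+23,-15) and end cap part it into saddles: innermost x=+42, middle +4, outermost -34. A roll hangs from its bore, centre z=68; raise it to z=80 to slide along x over the collars; it is off the bar when its centre is past x=-75
- roll_cradle: fixed parking stand: two level steel bars, 8 mm diameter, along its x at y=-18 and +18 mm, centres z=14, between black end blocks (10x76x20, top z=22) at x=-80 and +80. Origin on the desk under its middle, z up. Rolls stand on edge on the bars, axis along them, centre z=40; room for two side by side, for instance at x=-35 and +35
- label_printer: fixed label printer, 200 (x) x 112 mm, origin on the desk under its middle, z up. White head 70 mm high at x=-99 to -41; behind it a deck, 25 high, with the open roll bay: two rubber rollers along y (x=+14 and +46) between two black guides, inner faces y=-20 and +20 mm, 42 long in x, flared tops 70 high. A loaded roll has its axis along y, centre at x=+30, y=0, z=59
- glue_stick: glue stick standing on end beside the printer, red and white, 24 mm diameter, 92 mm high, loose, origin at the centre of its foot. Leave it standing.
There are look-alikes about, which are no part of the job. Of the things that look like the roll_green, the larger one is meant.

How it is judged:
On the way:
1. the blue and the orange roll both stand, let go, on the bars of the parking stand (x of roll_blue in the frame of roll_cradle between -0.068 and 0.068 m and y of roll_blue in the frame of roll_cradle between -0.01 and 0.01 m and z of roll_blue in the frame of roll_cradle between 0.034 and 0.048 m and angle between the x axis of each of roll_blue, roll_orange and the x axis of roll_cradle, either way round below 0.3 rad and contact force between each of roll_blue, roll_orange and the fingers below 0.05 N and x of roll_orange in the frame of roll_cradle between -0.068 and 0.068 m and y of roll_orange in the frame of roll_cradle between -0.01 and 0.01 m and z of roll_orange in the frame of roll_cradle between 0.034 and 0.048 m), for 0.2 s.
At the end, for the whole second after the job is handed in: Green roll on the printer's rollers between the guides (centre within 10 mm along, 11 mm across, 7 mm in height; axis within 0.2 rad); blue and orange hang on the spindle, centres within 13 mm of where they hung at the start; all at rest (x of roll_green in the frame of label_printer between 0.02 and 0.04 m and y of roll_green in the frame of label_printer between -0.011 and 0.011 m and z of roll_green in the frame of label_printer between 0.052 and 0.066 m and angle between the x axis of roll_green and the y axis of label_printer, either way round below 0.2 rad and distance of each of roll_blue, roll_orange from where it was at the start of the episode below 0.013 m and y of roll_blue in the frame of spindle_stand between -0.01 and 0.01 m and z of roll_blue in the frame of spindle_stand between 0.058 and 0.08 m and angle between the x axis of each of roll_blue, roll_orange and the x axis of spindle_stand, either way round below 0.25 rad and y of roll_orange in the frame of spindle_stand between -0.01 and 0.01 m and z of roll_orange in the frame of spindle_stand between 0.058 and 0.08 m and linear speed of each of roll_green, roll_blue, roll_orange below 0.02 m/s); the robot touches nothing.
It fails at once if the glue stick is knocked over or pushed more than 30 mm (angle between glue_stick's own z axis and vertical above 0.5 rad or distance of glue_stick from where it was at the start of the episode above 0.03 m).
It also fails if it takes over 128 s, if anything falls off the work surface, if the arm or the gripper's body presses on something with over 40 N, if the wrist force passes 120 N, or if a joint passes its speed limit or range.

### The arm

A 6-joint arm with a two-finger parallel gripper is mounted at the origin on a cart in front of the work surface, level with it; the furniture and walls round the work are solid. World frame = base frame: x ahead of the robot, y to its left, z up, the work surface at z = 0. Lengths are in m, angles in rad, forces in N, time in s.
With the tool pointing down it reaches from about 0.325 to 0.9 m from the base axis. Payload 3.5 kg.
Tool frame: the origin (TCP) lies midway between the tips of the shut fingers; the grasp point (between the pads) lies 19 mm behind it; z points along the fingers, y is the line along which they close (so a half turn about z gives the same grasp; the last joint's range is limited). The gripper opens to 85 mm and grips with 20 to 120 N. Pads are 22 mm wide; open, the fingers measure 114 mm over their backs; the gripper's body (76 mm by 85 mm) begins 54 mm behind the grasp point. The pads swing forward as they close: fully open they stand 13 mm farther back than shut.
Start: joints at [1.198, 0.276, -0.026, 1.268, 0, 1.467], TCP at [0.167, 0.602, 0.231] pointing down, gripper open.
Joint ranges: [-3.12, 3.12], [-0.85, 1.88], [-1.08, 1.24], [-1.95, 2.15], [-1.57, 1.53], [-3.14, 3.14]. Speed limits (rad/s): [2.57, 2.57, 3.14, 3.14, 3.14, 3.14].

### API

Orientations are given as a unit quaternion [w, x, y, z].
In Python, from plant import manip, planner, get_image, camera_params, models, current_time_s, current_q, current_joint_vel, current_joint_efforts, current_tcp_pos, current_eef_rot, current_ft_force, current_moment, current_finger_gap, current_finger_force gives the robot as it stands. Calls block until the motion is done:
- manip.move_to(position, orientation): joint-space move of the TCP to a pose.
- manip.move_l(position, frame=None, feed=0.15): straight line of the TCP; frame=None keeps the orientation; feed is the mean speed in m/s.
- manip.goto_joints(angles): joint-space move.
- manip.move_gripper(opening, strength=None): finger opening in m; strength is the grip in N (None keeps the last); returns when the fingers have stopped.
- manip.dwell(seconds).
- planner.inverse_kinematics(position, orientation): joint angles nearest the present ones, or None.
- get_image(name): name is "side" or "top"; returns the picture (420x560x3 uint8, blue, green, red); there is no depth.
- camera_params(name): a dict with "camera_matrix" (3x3 intrinsics, pixels), "k1" (the pictures are not rectified: a ray, as slopes to the right and down, at radius r is drawn at 1 + k1 r^2 times it, then the intrinsics apply), "R" (3x3) and "t" (3): a world point X has camera coordinates R X + t. Camera axes: x right, y down, z forward; pixel columns grow to the right and rows downward; lengths in m; the calibration is good to about 2 mm. A picture is of the moment at which its call begins. camera_params takes no time and is no camera call.
A pose or a line that the arm cannot do raises manip.IKError and nothing moves.
- manip.sign_off(): hands the job in; it is judged then, once.
Trained networks look in the newest picture that a camera, given by its name, has taken for a name from the list of things; names that differ only in an ending like _2 or _b are one class to them, and where a whole thing is asked for, a point or a joint stands for the part that bears it (a point fixed in the world has none). Each returns a list of dicts, best first, with "confidence" (0 to 1); they miss things now and then, are a little off and sometimes report something else, mostly with a low value. They report only what shows in the picture. A call takes as long as a camera call. They do not tell look-alikes from the thing itself.
- models.boxes_of(camera, label): "location" ([x, y, z] in m, in world coordinates, good to about 4 mm: the middle of the surface that is visible of it).
- models.masks_of(camera, label): "pixels" (420x560 bool, what is visible of it).
Readings, each from a call of its own:
- current_time_s(): time.
- current_q(): joint angles.
- current_joint_vel(): joint speeds.
- current_joint_efforts(): joint torques, N m.
- current_tcp_pos(): TCP position.
- current_eef_rot(): TCP orientation.
- current_ft_force(): force on the tool from outside, world axes, zero at the start.
- current_moment(): the same for the moment, N m.
- current_finger_gap(): finger opening in m.
- current_finger_force(): force on a finger pad.
Only numpy, scipy, OpenCV 4.12 (cv2) and the standard library are available. Lean on these libraries where they do the work, as an engineer would, in place of code of your own. Each camera call takes 0.05 s, during which the arm holds its last target. There are 200 camera calls.

## Working session

There is one attempt and no reset: what is moved stays moved. The work goes in short steps, each a Python script; the robot and the scene stay as the last script left them, time stands still between calls to the robot, and variables do not carry over. Pictures are saved under pics/ and viewed, at most 14 in all, crops included, and the job is handed in when it is done.

```bash
ls; mkdir -p pics
python3 - <<'E'
from plant import *
import cv2,numpy as np
for c in("top","side"):
    im=get_image(c); cv2.imwrite(f"pics/{c}0.png",im)
    p=camera_params(c); print(c,p["camera_matrix"],p["k1"],p["R"],p["t"],-np.array(p["R"]).T@p["t"])
    for l in ["roll_green","roll_blue","roll_orange","spindle_stand","roll_cradle","label_printer","glue_stick"]:
        print(l,[(np.round(d["location"],3).tolist(),round(d["confidence"],2)) for d in models.boxes_of(c,l)])
print(current_time_s(),current_eef_rot())
E
```

```text
pics
top [[382.17787223   0.         277.41822913]
 [  0.         382.17787223 213.52678909]
 [  0.           0.           1.        ]] -0.033693641095267096 [[ 0.01756831 -0.99974552  0.01415106]
 [-0.98624419 -0.01965415 -0.16412223]
 [ 0.16435859 -0.01107305 -0.9863385 ]] [-0.01455812  0.55301548  0.87244447] [0.40227033 0.00597526 0.95149372]
roll_green [([0.572, 0.182, 0.092], 0.83), ([0.619, 0.304, 0.036], 0.7)]
roll_blue [([0.532, 0.177, 0.091], 0.63), ([0.571, 0.182, 0.091], 0.36)]
roll_orange [([0.498, 0.168, 0.091], 0.78)]
spindle_stand [([0.522, 0.166, 0.012], 0.67)]
roll_cradle [([0.562, -0.261, 0.018], 0.59)]
label_printer [([0.52, -0.042, 0.024], 0.69)]
glue_stick [([0.482, 0.03, 0.094], 0.4)]
side [[508.51320223   0.         294.25923469]
 [  0.         508.51320223 206.02482579]
 [  0.           0.           1.        ]] 0.006853584045918417 [[-0.94791379 -0.31838935 -0.00936271]
 [-0.20937694  0.64497303 -0.73496332]
 [ 0.24004319 -0.69472154 -0.67804222]] [0.52149229 0.15549743 0.9936664 ] [0.28836446 0.75606739 0.79291526]
roll_green [([0.618, 0.31, 0.027], 0.76), ([0.563, 0.207, 0.084], 0.6)]
roll_blue [([0.529, 0.191, 0.086], 0.9)]
roll_orange [([0.492, 0.187, 0.089], 0.94)]
spindle_stand [([0.53, 0.191, 0.016], 0.83)]
roll_cradle [([0.557, -0.253, 0.017], 0.58)]
label_printer [([0.517, -0.015, 0.028], 0.8)]
glue_stick [([0.485, 0.034, 0.054], 0.83)]
0.8 [-5.97077367e-06  1.34489400e-01  9.90915032e-01  2.88112959e-05]
```

View pics/top0.png

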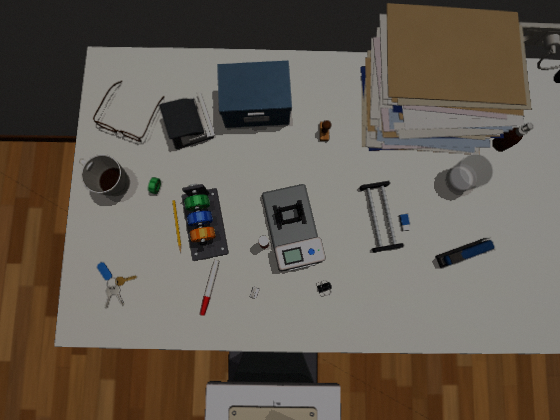

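View pics/side0.png

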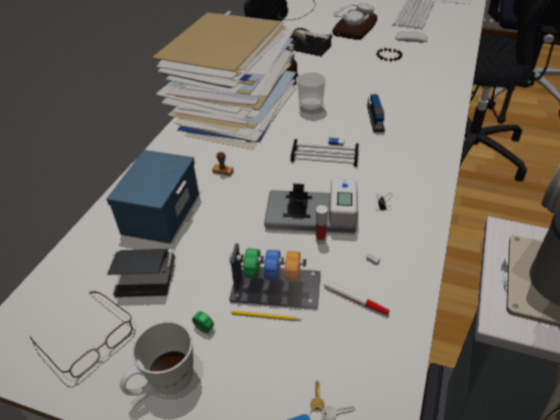

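```bash
cat > fit.py <<'E'
from plant import *
import cv2,numpy as np
from scipy.optimize import minimize
CP={c:camera_params(c) for c in("top","side")}
def proj(c,X):
    p=CP[c]; Y=np.atleast_2d(X)@np.array(p["R"]).T+p["t"]
    s=Y[:,:2]/Y[:,2:]; s=s*(1+p["k1"]*(s**2).sum(1,keepdims=True))
    K=np.array(p["camera_matrix"]); return s*[K[0,0],K[1,1]]+K[:2,2]
def box(x0,x1,y0,y1,z0,z1): return np.array([[x,y,z] for x in(x0,x1) for y in(y0,y1) for z in(z0,z1)])/1e3
def cyl(x,y,z,r,w,ax=0):
    a=np.linspace(0,2*np.pi,24,endpoint=False); P=[]
    for s in(-w/2,w/2):
        for t in a:
            v=[s,r*np.cos(t),r*np.sin(t)]
            if ax==1: v=[v[1],v[0],v[2]]
            if ax==2: v=[v[1],v[2],v[0]]
            P.append(np.array([x,y,z])+v)
    return np.array(P)/1e3
def T(X,p):
    c,s=np.cos(p[2]),np.sin(p[2]); return np.c_[p[0]+c*X[:,0]-s*X[:,1],p[1]+s*X[:,0]+c*X[:,1],X[:,2]]
S=4
def render(c,parts,p):
    m=np.zeros((420*S,560*S),np.uint8)
    for X in parts:
        h=cv2.convexHull(((proj(c,T(X,p))+.5)*S*16).astype(np.int32).reshape(-1,1,2)); cv2.fillConvexPoly(m,h,1,shift=4)
    return m
def cost(p,parts,masks):
    t=0
    for c,M in masks.items():
        m=render(c,parts,p); t+=1-(m&M).sum()/max(1,(m|M).sum())
    return t/len(masks)
def fit(parts,masks,p0):
    best=None
    for d in(0,.06,-.06):
        st=np.array([p0+np.array(e) for e in([0,0,d],[.012,0,d],[0,.012,d],[0,0,d+.1])])
        r=minimize(cost,st[0],(parts,masks),method="Nelder-Mead",options=dict(initial_simplex=st,xatol=1e-4,fatol=1e-5,maxiter=120))
        if best is None or r.fun<best.fun: best=r
    return best.x,best.fun
def up(m): return cv2.resize(m.astype(np.uint8),None,fx=S,fy=S,interpolation=cv2.INTER_NEAREST)
def spindle(h,rolls=(42,4,-34)):
    return [box(-85,85,-45,45,0,h),box(67,73,-25,25,0,96),box(-59,70,-5,5,75,85)]+[cyl(x,0,68,28,24) for x in rolls]
cradle=[box(-85,-75,-38,38,0,20+2),box(75,85,-38,38,0,22),cyl(0,-18,14,4,160),cyl(0,18,14,4,160)]
printer=[box(-100,100,-56,56,0,25),box(-99,-41,-56,56,0,70),box(9,51,-26,-20,25,70),box(9,51,20,26,25,70)]
E
cat > f1.py <<'E'
from fit import *
L=["roll_green","roll_blue","roll_orange","spindle_stand","roll_cradle","label_printer","glue_stick"]
near={"roll_green":(.57,.19,.09)}
M={}
for c in CP:
    get_image(c)
    for l in L:
        ds=models.masks_of(c,l)
        if l in near: # discard the decoy
            q=proj(c,near[l])[0]; ds=sorted(ds,key=lambda d:np.hypot(*(np.argwhere(d["pixels"]).mean(0)[::-1]-q)))
        M[c+l]=ds[0]["pixels"]; print(c,l,[(d["confidence"].__round__(2),int(d["pixels"].sum())) for d in ds])
np.savez("masks.npz",**M)
def mk(ls,cs=CP): return {c:up(np.any([M[c+l] for l in ls],0)) for c in cs}
ov={c:cv2.resize(get_image(c),None,fx=S,fy=S,interpolation=cv2.INTER_CUBIC) for c in CP}
def draw(parts,p,ms):
    for c in CP:
        for A,col in((ms[c],(0,255,255)),(render(c,parts,p),(255,0,255))):
            cv2.drawContours(ov[c],cv2.findContours(A,0,1)[0],-1,col,1)
for nm,parts,ls,p0 in [("cr",cradle,["roll_cradle"],[.56,-.26,1.65]),("cr",cradle,["roll_cradle"],[.56,-.26,.1]),("pr",printer,["label_printer"],[.53,-.04,.15]),("sp8",spindle(8),L[:4],[.53,.18,.1]),("sp12",spindle(12),L[:4],[.53,.18,.1]),("gl",[cyl(0,0,46,12,92,2)],["glue_stick"],[.485,.032,0])]:
    ms=mk(ls); 
    p,f=fit(parts,ms,np.array(p0)); print(nm,np.round(p,4),round(f,3),end=" ")
    for c in CP: print(c,np.round(fit(parts,mk(ls,[c]),p)[0],4),end=" ")
    print()
    if nm!="sp12" and p0[2]<1: draw(parts,p,ms)
def crop(c,x0,y0,x1,y1): return ov[c][y0*S:y1*S,x0*S:x1*S]
cv2.imwrite("pics/a.png",cv2.resize(crop("top",170,170,420,280),(800,352),interpolation=cv2.INTER_AREA))
cv2.imwrite("pics/b.png",cv2.resize(crop("side",220,130,380,310),(533,600),interpolation=cv2.INTER_AREA))
E
python3 f1.py
```

```text
top roll_green [(0.87, 295), (0.53, 158)]
top roll_blue [(0.89, 292)]
top roll_orange [(0.69, 310), (0.19, 1668)]
top spindle_stand [(0.93, 1451)]
top roll_cradle [(0.74, 807)]
top label_printer [(0.77, 3719)]
top glue_stick [(0.66, 100)]
side roll_green [(0.97, 442), (0.71, 363)]
side roll_blue [(0.64, 455)]
side roll_orange [(0.77, 414)]
side spindle_stand [(0.81, 3251)]
side roll_cradle [(0.57, 523)]
side label_printer [(0.79, 3622)]
side glue_stick [(0.56, 423)]
cr [ 0.5578 -0.2638  0.1854] 0.253 top [ 0.5588 -0.2642  0.1844] side [ 0.556  -0.2618  0.1831] 
cr [ 0.5578 -0.2636  0.185 ] 0.253 top [ 0.5585 -0.2643  0.1851] side [ 0.556  -0.2618  0.1847] 
pr [ 0.525  -0.0406  0.2388] 0.11 top [ 0.525  -0.0406  0.2388] side [ 0.5247 -0.0439  0.2234] 
sp8 [0.5312 0.1773 0.2184] 0.108 top [0.5323 0.1769 0.2058] side [0.5297 0.1777 0.2303] 
sp12 [0.5311 0.1771 0.2225] 0.114 top [0.5324 0.1766 0.2023] side [0.5294 0.1778 0.2248] 
gl [ 0.482   0.0277 -0.0306] 0.14 top [ 0.4838  0.0266 -0.0746] side [0.4814 0.0289 0.1129]
```

View pics/a.png

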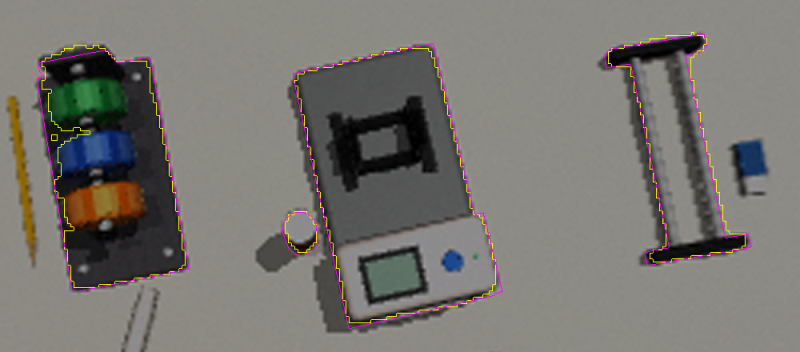

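View pics/b.png

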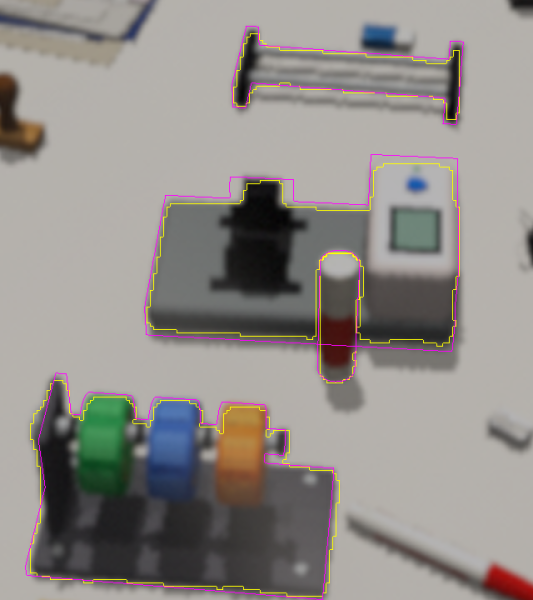

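```bash
cat > rob.py <<'E'
from fit import *
from scipy.spatial.transform import Rotation as Ro
F={"sp":np.array([.5312,.1773,.218]),"cr":np.array([.5578,-.2638,.185]),"pr":np.array([.525,-.0406,.236])}
GZ=.022; HI=.20
def pos(f,x,y,z): return np.r_[T(np.array([[x,y,0]]),F[f])[0,:2],z-GZ]   # TCP for a roll centre
def quat(f,ax):   # tool down, closing along axis ax of frame f; the half turn nearest the present joints
    a=F[f][2]+(np.pi/2 if ax=="y" else 0); return a
def ori(f,ax,p):
    best=None
    for k in(0,np.pi):
        a=quat(f,ax)+k; d=np.array([np.cos(a),np.sin(a),0]); z=np.array([0,0,-1.])
        q=Ro.from_matrix(np.c_[np.cross(d,z),d,z]).as_quat()[[3,0,1,2]]
        j=planner.inverse_kinematics(p,q)
        if j is None: continue
        c=np.abs(np.array(j)-current_q()).max()
        if best is None or c<best[0]: best=(c,q)
    return best[1]
def over(f,x,ax,h=HI,y=0):
    p=current_tcp_pos()
    if p[2]<h-GZ-.005: manip.move_l([p[0],p[1],h-GZ])
    P=pos(f,x,y,h); manip.move_to(P,ori(f,ax,P))
def grip(f,x,z,ax="y"):
    manip.move_gripper(.078); over(f,x,ax); manip.move_l(pos(f,x,0,z)); manip.move_gripper(0.03,40); stat("grip")
def stat(s): print(s,"t",round(current_time_s(),1),"gap",round(current_finger_gap(),4),"ff",np.round(current_finger_force(),1),"ft",np.round(current_ft_force(),1),"mom",np.round(current_moment(),2),"tcp",np.round(current_tcp_pos(),4))
def takeoff(x):
    grip("sp",x,.068); manip.move_l(pos("sp",x,0,.080),feed=.06); stat("up")
    manip.move_l(pos("sp",-.095,0,.080),feed=.08); stat("off"); manip.move_l(pos("sp",-.095,0,HI))
def release():
    manip.move_gripper(.074); p=current_tcp_pos(); stat("let go"); manip.move_l([p[0],p[1],HI-GZ])
def park(x):
    over("cr",x,"y"); manip.move_l(pos("cr",x,0,.047)); manip.move_l(pos("cr",x,0,.041),feed=.03); stat("on bars"); release()
def snap(c,n,b,k):
    im=get_image(c)[b[1]:b[3],b[0]:b[2]]; cv2.imwrite(f"pics/{n}.png",cv2.resize(im,None,fx=k,fy=k,interpolation=cv2.INTER_CUBIC))
E
python3 - <<'E'
from rob import *
grip("sp",-.034,.068); snap("side","g1",(180,180,400,330),3.5)
manip.move_l(pos("sp",-.034,0,.080),feed=.06); stat("up")
manip.move_l(pos("sp",-.05,0,.080),feed=.06); stat("slide16")
E
```

```text
grip t 5.3 gap 0.0554 ff 41.7 ft [-1.3 -0.2  6.5] mom [-0.02  0.23  0.04] tcp [0.4991 0.1702 0.0475]
up t 5.7 gap 0.0555 ff 42.4 ft [-0.1 -0.3 -0.5] mom [-0.01  0.04 -0.01] tcp [0.4985 0.17   0.0586]
slide16 t 6.1 gap 0.0557 ff 42.4 ft [ 0.1  0.9 -0.7] mom [-0.02  0.05  0.03] tcp [0.4815 0.1663 0.0577]
```

View pics/g1.png

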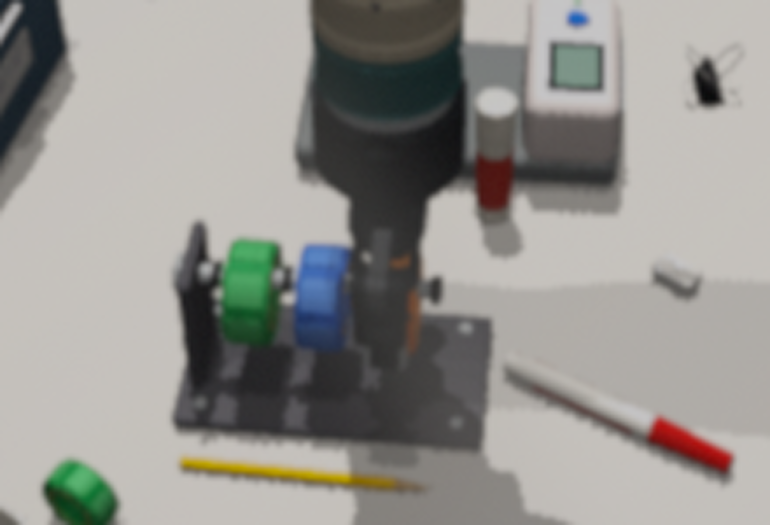

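```bash
python3 - <<'E'
from rob import *
manip.move_l(pos("sp",-.095,0,.080),feed=.08); stat("off"); manip.move_l(pos("sp",-.095,0,HI)); stat("hi")
park(-.035)
E
python3 - <<'E'
from rob import *
takeoff(.004); stat("hi"); snap("side","g2",(200,100,400,320),2.7); snap("top","g2t",(340,160,440,270),3)
E
```

```text
off t 6.8 gap 0.0556 ff 42.4 ft [-0.   0.2  0. ] mom [-0.02 -0.04  0.  ] tcp [0.439  0.1569 0.0583]
hi t 7.8 gap 0.0559 ff 42.4 ft [-0.1  0.4 -0.1] mom [0.   0.02 0.01] tcp [0.4378 0.1566 0.1771]
on bars t 10.9 gap 0.0557 ff 43.0 ft [0.  0.9 9. ] mom [ 0.23  0.25 -0.05] tcp [ 0.5251 -0.2711  0.0214]
let go t 11.2 gap 0.0741 ff 0.0 ft [-0.1  1.   0. ] mom [-0.03  0.02  0.02] tcp [ 0.5233 -0.2702  0.0189]
grip t 15.6 gap 0.0559 ff 41.7 ft [-0.5  0.1  5.7] mom [-0.1   0.21  0.01] tcp [0.5363 0.1783 0.0476]
up t 16.0 gap 0.0556 ff 42.4 ft [ 0.5 -0.1 -0.6] mom [ 0.02  0.   -0.  ] tcp [0.5355 0.1783 0.0585]
off t 17.4 gap 0.0556 ff 42.4 ft [ 0.   0.3 -0.1] mom [ 0.   -0.04  0.01] tcp [0.4393 0.1569 0.0582]
hi t 18.3 gap 0.0554 ff 42.4 ft [ 0.  -0.1 -0.3] mom [-0.01 -0.   -0.  ] tcp [0.4377 0.1566 0.1771]
```

View pics/g2.png

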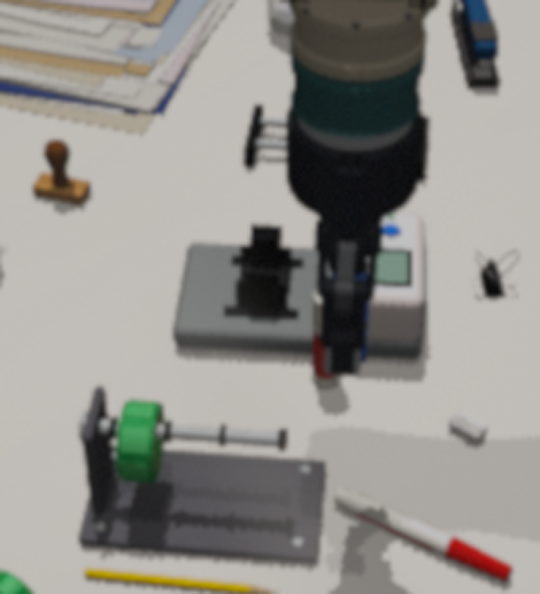

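Blue is held in the gripper (about (345,300)), green is alone in the innermost saddle (140,440), and the glue stick is still standing behind the fingers (325,350). Next I park blue and check both rolls.

Run:
```python
from rob import *
park(.035); over("sp",.042,"y"); manip.dwell(.1)
for c in CP:
    get_image(c)
    for l in("roll_blue","roll_orange"):
        print(c,l,[(np.round(d["location"],3).tolist(),round(d["confidence"],2)) for d in models.boxes_of(c,l)])
for x in(.035,-.035): print(pos("cr",x,0,.04))
snap("side","g3",(230,120,400,260),4)
```

```text
on bars t 21.6 gap 0.0555 ff 42.9 ft [-1.3  1.8  6.1] mom [ 0.17  0.19 -0.03] tcp [ 0.594  -0.2581  0.0214]
let go t 21.9 gap 0.0743 ff 0.0 ft [0.5 0.5 0.4] mom [-0.01 -0.07  0.01] tcp [ 0.592  -0.2573  0.0188]
top roll_blue [([0.588, -0.248, 0.065], 0.66)]
top roll_orange [([0.52, -0.264, 0.065], 0.5)]
side roll_blue [([0.518, -0.013, 0.024], 0.61), ([0.585, -0.236, 0.055], 0.56)]
side roll_orange [([0.516, -0.247, 0.054], 0.75), ([0.559, -0.25, 0.015], 0.2)]
[ 0.59220277 -0.25736187  0.018     ]
[ 0.52339723 -0.27023813  0.018     ]
```

View pics/g3.png

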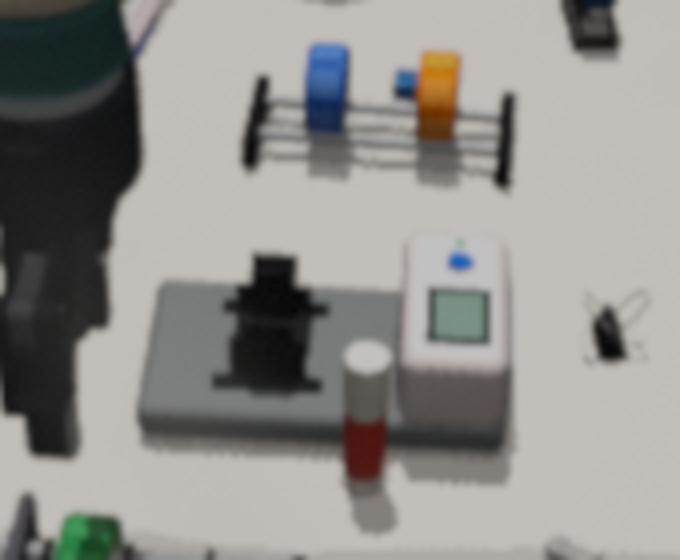

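Run:
```python
from rob import *
P=T(np.array([[.03,-.0,.0]]),F["pr"])[0]; P[2]=.07; print("bay proj",proj("top",P),proj("side",P))
for y in(-.023,.023):
    for z in (.07,.025):
        P=T(np.array([[.03,y,.0]]),F["pr"])[0]; P[2]=z; print(y,z,proj("top",P),proj("side",P))
takeoff(.042); over("pr",.03,"x"); stat("over printer")
manip.move_l(pos("pr",.03,0,.105)); snap("side","g4",(230,120,400,260),4.5); snap("top","g4t",(230,160,360,280),4.5)
```

```text
bay proj [[290.12145232 211.66547057]] [[297.13088307 190.50871848]]
-0.023 0.07 [[299.67971837 209.59339095]] [[298.00644637 183.67810537]]
-0.023 0.025 [[298.37055778 212.78023191]] [[298.09329218 198.89718443]]
0.023 0.07 [[280.53731213 213.74311972]] [[296.22819905 197.55092918]]
0.023 0.025 [[280.13030668 216.74166448]] [[296.36631372 212.84936929]]
grip t 27.0 gap 0.0554 ff 41.8 ft [-0.8  0.5  5.8] mom [-0.08  0.16  0.  ] tcp [0.5734 0.1866 0.0476]
up t 27.4 gap 0.0559 ff 42.4 ft [-0.3  0.1 -0.5] mom [ 0.08 -0.01 -0.02] tcp [0.5726 0.1865 0.0586]
off t 29.2 gap 0.0556 ff 42.4 ft [ 1.1  0.5 -0.4] mom [-0.05  0.03  0.02] tcp [0.439  0.1569 0.0581]
over printer t 31.3 gap 0.0559 ff 42.4 ft [-0.8 -0.  -1. ] mom [ 0.01 -0.06 -0.03] tcp [ 0.5533 -0.0331  0.1771]
```

View pics/g4.png

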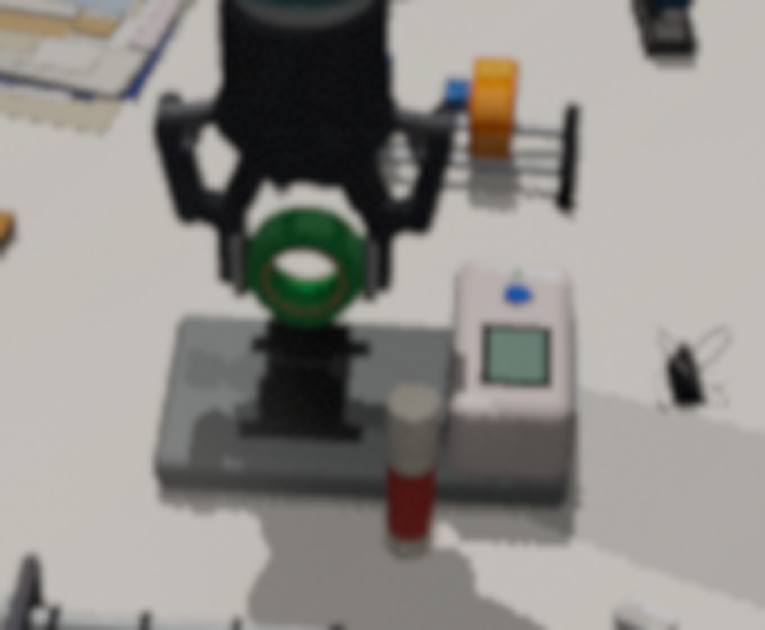

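Run:
```python
from rob import *
for z in(.075,.068,.064,.0615):
    manip.move_l(pos("pr",.03,0,z),feed=.04); stat(z)
snap("side","g5",(230,120,400,260),4.5)
if abs(current_ft_force()[2])<25: release(); over("cr",.035,"y"); snap("top","g6",(230,160,360,280),5); snap("side","g6s",(230,140,370,260),5)
```

```text
0.075 t 33.0 gap 0.0553 ff 42.4 ft [ 0.1 -0.1 -0.9] mom [-0.   -0.04 -0.  ] tcp [ 0.5544 -0.0336  0.0531]
0.068 t 33.4 gap 0.0555 ff 42.4 ft [-0.1  0.5 -1.1] mom [ 0.03  0.01 -0.01] tcp [ 0.5538 -0.0335  0.0456]
0.064 t 33.6 gap 0.0553 ff 42.4 ft [-1.1 -0.2 -0.5] mom [-0.02 -0.04 -0.04] tcp [ 0.5539 -0.0335  0.0417]
0.0615 t 33.9 gap 0.0556 ff 42.4 ft [ 0.6 -0.3 -0.9] mom [-0.02  0.01  0.01] tcp [ 0.5542 -0.0336  0.0394]
let go t 34.2 gap 0.0738 ff 0.0 ft [0.9 0.  0.4] mom [-0.03  0.03 -0.02] tcp [ 0.5543 -0.0336  0.0396]
```

View pics/g6s.png

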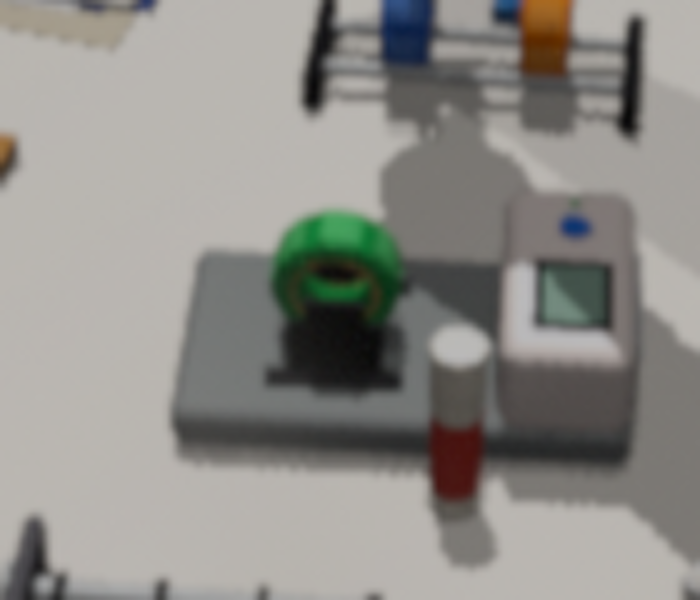

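View pics/g6.png

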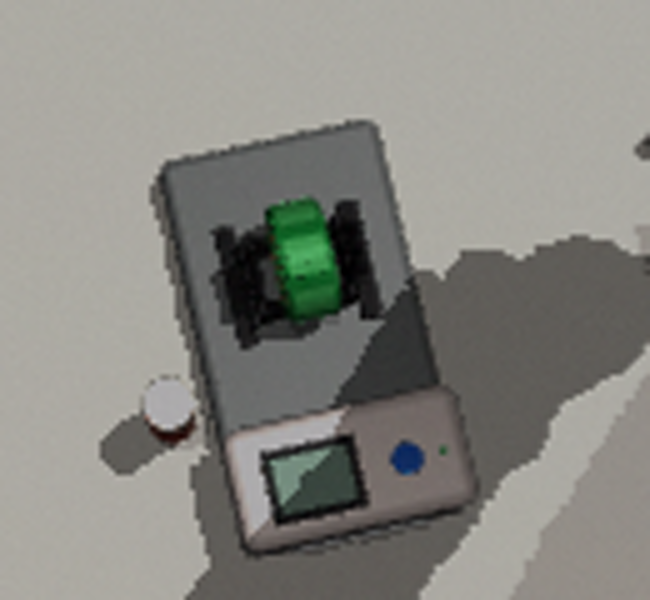

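```bash
cat >> rob.py <<'E'
def fetch(x):
    grip("cr",x,.0415); manip.move_l(pos("cr",x,0,HI)); stat("lifted")
def hang(x):
    over("sp",-.095,"y"); manip.move_l(pos("sp",-.095,0,.0815))
    for s in np.linspace(-.095,x,4)[1:]:
        manip.move_l(pos("sp",s,0,.0815),feed=.06); stat("slide")
        if np.hypot(*current_ft_force()[:2])>8 or abs(current_ft_force()[2])>8: raise SystemExit("contact")
    manip.move_l(pos("sp",x,0,.0695),feed=.04); stat("down"); release()
E
python3 - <<'E'
from rob import *
fetch(.035); hang(.004)
manip.dwell(.3); p=current_tcp_pos(); over("cr",-.035,"y")
snap("side","g7",(210,130,400,320),3)
E
```

```text
grip t 38.6 gap 0.0552 ff 41.0 ft [-0.8  5.8  7.5] mom [1.49 0.4  0.02] tcp [ 0.5928 -0.2551  0.0214]
lifted t 39.8 gap 0.0548 ff 42.3 ft [-0.4  0.5 -1.3] mom [-0.04  0.01  0.  ] tcp [ 0.5914 -0.257   0.1766]
slide t 43.1 gap 0.0547 ff 42.3 ft [-0.9 -0.2 -0.3] mom [0.02 0.01 0.01] tcp [0.4704 0.1639 0.0593]
slide t 43.8 gap 0.0551 ff 42.3 ft [-1.   0.  -1.1] mom [-0.05  0.02  0.04] tcp [0.5027 0.171  0.0593]
slide t 44.5 gap 0.0548 ff 42.3 ft [ 0.4  0.7 -1.3] mom [-0.   -0.02  0.01] tcp [0.5349 0.1781 0.0593]
down t 44.9 gap 0.0547 ff 43.5 ft [-4.  -1.3 12. ] mom [-0.17  0.7  -0.03] tcp [0.5354 0.1782 0.0492]
let go t 45.2 gap 0.0741 ff 0.0 ft [ 0.9  0.2 -0.5] mom [-0.07  0.   -0.05] tcp [0.5346 0.1781 0.0469]
```

View pics/g7.png

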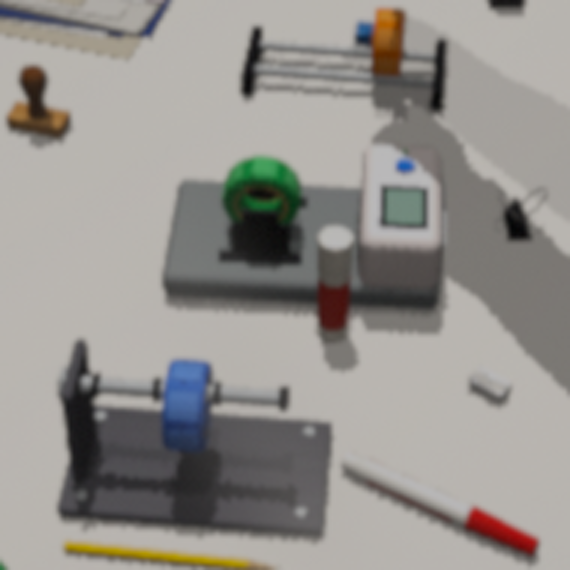

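Run:
```python
from rob import *
fetch(-.035); hang(-.034); over("cr",0,"y",.25); manip.dwell(.5)
M0=np.load("masks.npz")
for c in CP:
    snap(c,"e"+c,(150,120,400,320),3)
    for l in("roll_blue","roll_orange"):
        ds=models.masks_of(c,l); print(c,l,[np.round(np.argwhere(d["pixels"]).mean(0)-np.argwhere(M0[c+l]).mean(0),1).tolist() for d in ds])
ms={}
for c in CP:
    get_image(c); q=proj(c,(.554,-.034,.06))[0]
    d=min(models.masks_of(c,"roll_green"),key=lambda d:np.hypot(*(np.argwhere(d["pixels"]).mean(0)[::-1]-q)))
    ms[c]=up(d["pixels"])
ms={"top":ms["top"]}
for z in(59,62,66): print(z,fit([cyl(30,0,z,28,24,1)],ms,F["pr"]))
print(F["pr"],current_time_s())
```

```text
grip t 50.3 gap 0.0551 ff 40.8 ft [-0.   6.   8.4] mom [1.57 0.23 0.01] tcp [ 0.5238 -0.268   0.0211]
lifted t 51.5 gap 0.0547 ff 42.2 ft [ 0.7  0.4 -0.3] mom [-0.02  0.02  0.01] tcp [ 0.5226 -0.2698  0.1768]
slide t 54.5 gap 0.0547 ff 42.2 ft [-0.4 -0.1 -0.1] mom [-0.05 -0.05  0.01] tcp [0.4588 0.1613 0.0597]
slide t 55.0 gap 0.0548 ff 42.2 ft [-0.7 -0.8 -0.9] mom [-0.04  0.03  0.01] tcp [0.4785 0.1656 0.0595]
slide t 55.5 gap 0.0546 ff 42.2 ft [-0.4  0.2 -0.4] mom [ 0.02  0.   -0.01] tcp [0.4983 0.17   0.0595]
down t 55.9 gap 0.0544 ff 43.3 ft [-4.1 -1.7 11.6] mom [-0.13  0.66 -0.  ] tcp [0.4983 0.17   0.0489]
let go t 56.3 gap 0.0741 ff 0.0 ft [ 0.1 -0.2  1.1] mom [-0.02 -0.02  0.02] tcp [0.4975 0.1698 0.0469]
top roll_blue [[-0.2, -0.2]]
top roll_orange [[0.2, -0.6]]
side roll_blue [[0.3, 0.5]]
side roll_orange [[0.1, 0.2]]
59 (array([ 0.52795568, -0.04109817,  0.24919814]), np.float64(0.06535381951958452))
62 (array([ 0.52715679, -0.04039562,  0.23034404]), np.float64(0.06347487001733099))
66 (array([ 0.52635806, -0.04021263,  0.22921695]), np.float64(0.06571859513035982))
[ 0.525  -0.0406  0.236 ] 60.375
```

View pics/eside.png

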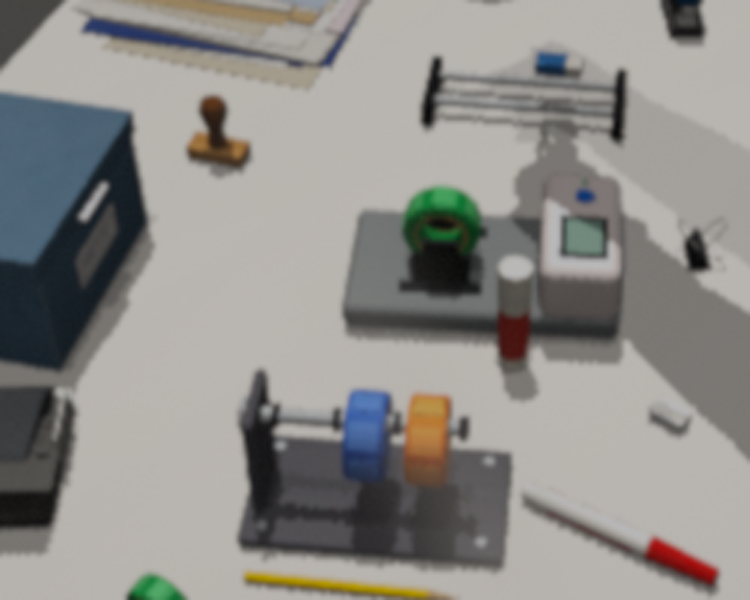

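```bash
python3 -c "
from plant import *
print(manip.sign_off())"
```

```text
the job is handed in; nothing more can be done
None
```

I handed the job in at about 60 s: in the last pictures the green roll sits in the printer bay, blue and orange hang back in their own saddles within about 2 mm of where they started, and the glue stick is still standing; the sign-off returned no verdict.

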